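Index the revolving die plate of a bench press, lock it and try the stroke

ROBOT

A 7-joint arm with a two-finger parallel gripper is mounted at the origin on a cart in front of the work surface, level with it; the furniture and walls round the work are solid. World frame = base frame: x ahead of the robot, y to its left, z up, the work surface at z = 0. Lengths are in m, angles in rad, forces in N, time in s.
With the tool pointing down it reaches from about 0.4 to 0.85 m from the base axis. Payload 10.4 kg.
Tool frame: the origin (TCP) lies midway between the tips of the shut fingers; the grasp point (between the pads) lies 19 mm behind it; z points along the fingers, y is the line along which they close (so a half turn about z gives the same grasp; the last joint's range is limited). The gripper opens to 87 mm and grips with 3 to 60 N. Pads are 19 mm wide; open, the fingers measure 117 mm over their backs; the gripper's body (75 mm by 190 mm) begins 51 mm behind the grasp point.
Start: joints at [1.107, 0.332, -0.065, 1.46, 0.022, 1.35, -0.088], TCP at [0.267, -0.565, 0.223] pointing down, gripper open.
Joint ranges: [-2.6, 2.6], [-0.5, 2.12], [-1.47, 1.34], [0.16, 2.42], [-1.27, 4.41], [0.06, 2.06], [-2.6, 2.6]. Speed limits (rad/s): [2.22, 2.22, 2.79, 2.79, 3.14, 3.14, 3.14].

INTERFACE

Orientations are given as a unit quaternion [x, y, z, w].
In Python, from bench import r gives the robot as it stands.
- The arm moves only by the tool arm_command, never from a script. Its arguments are lists of equal length, an entry for each row: "xyz": the shift along the world's x, y, z in m, a list of three; "rot": the turn, a rotation vector about the world's x, y, z in rad, a list of three. In form: {"xyz": [[tx, ty, tz], ...], "rot": [[ax, ay, az], ...]}. A call has 1 to 20 rows; each row is the pose to reach, as a shift and turn from the pose commanded when the call began; what a row does not reach only later rows make up. A row lasts 1/12 s, in which the tool goes at most 41.7 mm and 7.16 degrees, less where a joint would pass 70% of its speed; a pose out of reach is approached as far as the arm can. A call with a gripper value outside its range is refused whole. "grip" is the opening, from 0 (shut) to 1 (fully open), set as the call begins (left out, the last holds). The fingers move at their own pace and stop on an object; "squeeze" is the grip in N (left out, the last holds). Time passes only in rows, so rows that repeat a pose let the fingers close. It gives the time, the measured TCP pose, the force, the opening and the grip force at its end, in the units of the state.
- r.read_state(): the state, without advancing time (a new reading comes with each control period).
- r.camera(name): name is "scene" or "top"; returns the picture (384x512x3 uint8, red, green, blue); there is no depth.
- r.camera_model(name): a dict with "fx", "fy", "cx", "cy" (pixels), "k1" (the pictures are not rectified: a ray, as slopes to the right and down, at radius r is drawn at 1 + k1 r^2 times it, then the intrinsics apply), "T" (4x4, takes a point from camera to world coordinates). Camera axes: x right, y up, looking along -z (the intrinsics and any distortion apply to the point x, -y, -z); pixel columns grow to the right and rows downward; lengths in m; the calibration is good to about 2 mm. A picture is of the moment at which its call begins. camera_model takes no time and is no camera call.
- r.close_job(): hands the job in; it is judged then, once.
Trained networks look in the newest picture that a camera, given by its name, has taken for a name from the list of things; names that differ only in an ending like _2 or _b are one class to them, and where a whole thing is asked for, a point or a joint stands for the part that bears it (a point fixed in the world has none). Each returns a list of dicts, best first, with "conf" (0 to 1); they miss things now and then, are a little off and sometimes report something else, mostly with a low value. They report only what shows in the picture. A call takes as long as a camera call.
- r.look_for(label, camera): "at" ([x, y, z] in m, in the coordinates of the camera as it stood for that picture, good to about 4 mm: the middle of the surface that is visible of it).
- r.spot_point(label, camera): "at" ([x, y, z] in m, in the coordinates of the camera as it stood for that picture, good to about 4 mm: a listed point, or the origin of a listed thing).
The state is a dict: "time": time; "joint_positions": joint angles; "joint_vel": joint speeds; "joint_torque": joint torques, N m; "ee_pos": TCP position; "eef_rot": TCP orientation; "ft_force": force on the tool from outside, world axes, zero at the start; "torque": the same for the moment, N m; "width": finger opening in m; "grip_force": force on a finger pad.
Only numpy, scipy, OpenCV 4.12 (cv2) and the standard library are available. Lean on these libraries where they do the work, as an engineer would, in place of code of your own. Each camera call takes 0.05 s, during which the arm holds its last target. There are 200 camera calls.

TASK

Set up the small lever press for the punch that is in it: turn the revolving die plate by its upright pins, click by click, until the third largest of its six holes sits under the punch and the plate has clicked home. Then swing the lock lever fully home, and prove the setting with a dry stroke: push the press lever down to its stop so that the punch passes through the hole without striking the plate, then let the lever come back up. Leave the plate locked at that hole and the other things on the bench where they are.

Things in the scene. Friction and masses are not known exactly. Their poses are not given: they have to be found in the camera images.
- press: Grey cast bench press, bolted down. Origin on the desk under the die plate's axis; its +x points from that axis to the punch, the column and the back, +y to the lock lever's side. Base 240 x 126 x 16 mm, from x = -86 to 154 mm. Head: block from x = 21 to 149 mm, 52 mm wide, from 98 to 160 mm above the desk; only the press lever is higher.
- die_plate: Revolving steel plate, 160 mm across, 12 mm thick, upper face 44 mm above the desk. Turns endlessly either way about the press's z axis; origin = press's origin; its +x points at the wanted hole. Six holes 60 degrees apart on a 48 mm radius; anticlockwise from above, from the wanted one: 16, 20, 24, 6, 9, 12 mm. At each station one hole is under the punch, in the press's +x direction.
- plate_axis (a point): Axis of the die plate at its upper face. A sprung plunger holds the plate every 60 degrees: leaving a station takes about 0.3 N m (4 to 5 N on a pin). Let go before halfway, it springs back; past halfway it snaps on to the next station by itself. With the lock lever home it cannot turn (beyond 3 degrees of play).
- finger_pin (a point): Top centre of one of six alike upright steel pins on the die plate, 10 mm in diameter, 44 to 70 mm above the desk, on a 66 mm radius, midway between the holes: at 30 (this one), 90, 150, 210, 270, 330 degrees from the plate's +x. At a station two pins are nearest the robot, 30 degrees to each side of the press's -x direction.
- die_hole (a point): Centre of the wanted 16 mm hole, at the plate's upper face.
- lock_lever (a joint): Angle of the lock lever about its upright pivot: 0 = fully home (plate locked), about 1.1 open as found, 1.3 its open stop. It closes anticlockwise seen from above and stays where it is left (friction 0.05 N m, 1 N at the knob). Its cam blocks the plunger, so it will not go home unless the plate has clicked into a station.
- lock_knob (a point): Top centre of the lock lever's upright black knob, 18 mm in diameter, 38 to 72 mm above the desk (this point: 72 mm), 52 mm from the pivot. Home, it lies straight before the pivot, in the press's -x direction; open, it stands out to the press's +y side.
- lock_pivot (a point): Pivot axis of the lock lever, at the height of the knob's top: 104 mm to the press's +y side of the plate's axis.
- press_lever (a joint): Angle of the press lever about its level shaft (along the press's y): 0 = up, at rest; 1.12 = down at its stop. A spring returns it (2 N at the ball when up, 5 N when down); each radian lowers the punch by 25 mm.
- press_ball (a point): Centre of the black ball, 30 mm in diameter, on the end of the press lever, 115 mm from its shaft. Lever up: 72 degrees above level, leaning to the press's -x, 239 mm above the desk. Pushed, it swings to the press's -x and down to 8 degrees above level, 146 mm above the desk.
- press_pivot (a point): Axis of the press lever's shaft at the lever: 78 mm behind and 62 mm to the -y side of the plate's axis, 130 mm above the desk.
- punch: The punch in the press's ram, straight above the station at the press's +x, 48 mm from the plate's axis. Origin at the centre of its flat lower end; 13 mm in diameter; its end stands 58 mm above the desk when up and 30 mm (through the plate) when down.
- punch_tip (a point): Centre of the punch's lower end.
- brass_block: Bystander: small grooved metal block, 22 x 36 x 15 mm, lying to the right of the press.
- wax_block: Bystander: reddish brown block, 30 x 56 x 22 mm, on the cutting mat behind the press, to its left.
- marker: Bystander: short black marker, 14 x 50 x 14 mm, lying to the right of the press column.
- cork_block: Bystander: wooden sanding block, 24 x 98 x 17 mm, near the left front corner of the desk.
- file: Bystander: file with a pale handle, 222 mm long, near the right edge.
- clarinet_joint: Bystander: black clarinet joint with plated keys, 229 mm long, lying behind the press.

How it is judged:
By the outcome, as a careful person would: the job done as asked, in the order asked, and still so for the second after the job is handed in, with the robot touching nothing.
It also fails if it takes over 67 s, if anything falls off the work surface, if the arm or the gripper's body presses on something with over 40 N, if the wrist force passes 120 N, or if a joint passes its speed limit or range.

## Working session

There is one attempt and no reset: what is moved stays moved. The work goes in short steps, Python scripts to look and compute and a tool call to move; the robot and the scene stay as the last step left them, time stands still between calls to the robot, and variables do not carry over. Pictures are saved under pics/ and viewed, at most 10 in all, crops included, and the job is handed in when it is done.

Besides the shell and the picture viewer there is one more tool, called after ">>>" as a command line: name --argument value ..., lists and objects as JSON in quotes. arm_command: Moves the arm, as the interface text tells. Its arguments: {"type":"object","properties":{"xyz":{"type":"array"},"rot":{"type":"array"},"grip":{"type":"number"},"squeeze":{"type":"number"}},"required":["xyz","rot"]}

```bash
mkdir -p pics; cat > h.py <<'E'
from bench import r
import numpy as np, cv2
def w(cam,p):
    T=np.array(r.camera_model(cam)["T"]); return (T@np.r_[p,1])[:3]
def spot(l,cam,n=2):
    return [(round(d["conf"],2),w(cam,d["at"]).round(4).tolist()) for d in r.spot_point(l,cam)[:n]]
def snap(cam,name):
    im=r.camera(cam); cv2.imwrite(f"pics/{name}.png",cv2.cvtColor(im,cv2.COLOR_RGB2BGR)); return im
E
python3 - <<'E'
from h import *
for c in ["scene","top"]:
    im=snap(c,c+"0")
    for l in ["press","die_plate","plate_axis","finger_pin","die_hole","lock_knob","lock_pivot","press_ball","press_pivot","punch_tip"]:
        print(c,l,spot(l,c,6 if l=="finger_pin" else 2))
s=r.read_state();print(s["time"],s["ee_pos"],s["eef_rot"],s["ft_force"])
a=cv2.imread("pics/scene0.png");b=cv2.imread("pics/top0.png")
cv2.imwrite("pics/s0.png",cv2.resize(a,(800,600),interpolation=2))
cv2.imwrite("pics/t0.png",cv2.resize(b,(800,600),interpolation=2))
E
```

```text
scene press [(0.79, [0.5414, 0.0064, 0.004]), (0.37, [0.5564, 0.111, 0.072])]
scene die_plate [(0.74, [0.546, 0.0084, 0.0033]), (0.67, [0.7736, -0.1315, 0.0037])]
scene plate_axis [(0.92, [0.542, 0.0115, 0.0419])]
scene finger_pin [(0.87, [0.5416, -0.0511, 0.0698])]
scene die_hole [(0.75, [0.5181, -0.0358, 0.0447])]
scene lock_knob [(0.66, [0.5329, 0.1589, 0.0741]), (0.61, [0.5427, 0.0068, 0.0014])]
scene lock_pivot [(0.72, [0.5591, 0.1123, 0.0704]), (0.26, [0.7193, -0.283, 0.0036])]
scene press_ball [(0.53, [0.5712, -0.0579, 0.2371])]
scene press_pivot [(0.62, [0.6129, -0.0658, 0.1265])]
scene punch_tip [(0.62, [0.719, -0.2834, 0.0045]), (0.57, [0.5861, 0.0055, 0.0588])]
top press [(0.66, [0.5439, 0.0081, -0.0]), (0.2, [0.7121, 0.1385, 0.0006])]
top die_plate [(0.62, [0.5354, 0.003, 0.0003])]
top plate_axis [(0.75, [0.5408, 0.008, 0.0471])]
top finger_pin [(0.73, [0.5421, -0.0556, 0.0687])]
top die_hole [(0.91, [0.518, -0.0362, 0.0419])]
top lock_knob [(0.6, [0.5338, 0.1567, 0.0724])]
top lock_pivot [(0.9, [0.5539, 0.115, 0.0705])]
top press_ball [(0.43, [0.5717, -0.0584, 0.2393])]
top press_pivot [(0.61, [0.6096, -0.0638, 0.1241])]
top punch_tip []
1.1 [ 0.26668669 -0.56525982  0.22258364] [9.75807420e-01 2.18631826e-01 2.85471240e-05 4.41491357e-05] [-1.12532225  0.75232097 -0.45253418]
```

View pics/s0.png

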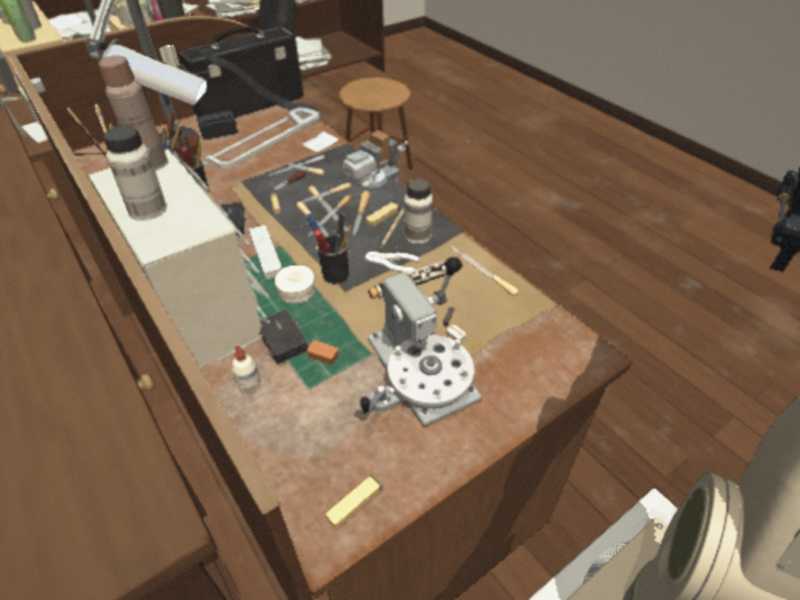

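View pics/t0.png

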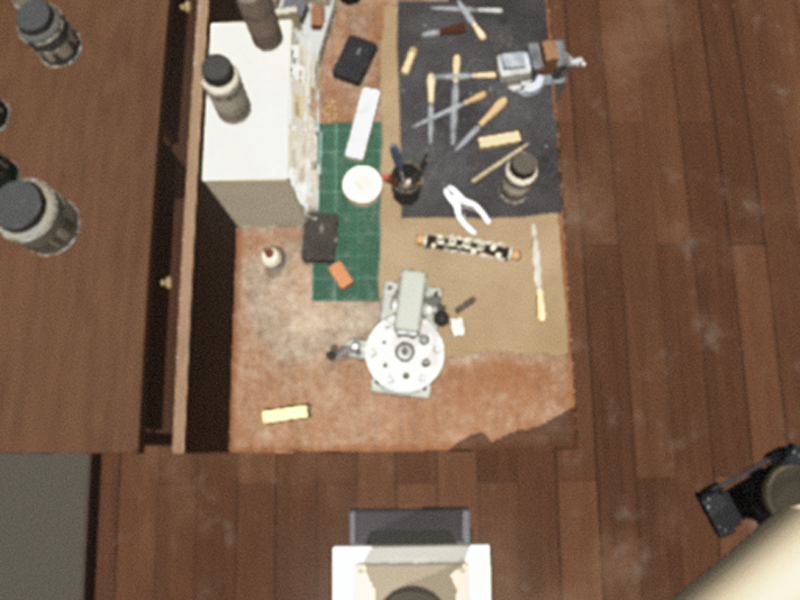

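```bash
python3 - <<'E'
from h import *
# yaw of press
O=np.array([.5415,.0085]);print("pivot vec lock",np.array([.5565,.1135])-O, "press",np.array([.611,-.065])-O)
for n,v,ref in [("lock",np.array([.5565,.1135])-O,np.pi/2),("press",np.array([.6112,-.0648])-O,np.arctan2(-62,78)),("hole",np.array([.518,-.036])-O,0),("pin",np.array([.542,-.0535])-O,np.pi/6)]:
    print(n,np.degrees(np.arctan2(v[1],v[0])-ref),np.linalg.norm(v))
E
```

```text
pivot vec lock [0.015 0.105] press [ 0.0695 -0.0735]
lock -8.130102354155985 0.10606601717798214
press -7.9619083801102155 0.10114830695567771
hole -117.83808119713467 0.050323950560344506
pin -119.53794727856918 0.06200201609625287
```

The scene shows the press at about (430,370) and the bystanders clear of it. In the top view, the plate is at (405,352), the lock knob is open at (333,352) and the ball is at (441,317). The plate's yaw relative to the press comes out near -110°, which isn't a multiple of 60°, so I'll check it on a rectified view.

```bash
cat >> h.py <<'E'
def proj(cam,P):
    m=r.camera_model(cam);T=np.linalg.inv(np.array(m["T"]));P=np.atleast_2d(P)
    c=P@T[:3,:3].T+T[:3,3]; u=c[:,0]/-c[:,2]; v=-c[:,1]/-c[:,2]; k=1+m["k1"]*(u*u+v*v)
    return np.c_[m["fx"]*u*k+m["cx"],m["fy"]*v*k+m["cy"]]
def rect(im,cam,c,z,half=.11,n=600):
    # image up = +x world, left = +y
    j,i=np.meshgrid(np.arange(n),np.arange(n)); s=2*half/n
    P=np.c_[(c[0]+half-i*s).ravel(),(c[1]+half-j*s).ravel(),np.full(n*n,z)]
    q=proj(cam,P).astype(np.float32).reshape(n,n,2)
    return cv2.remap(im,q[...,0],q[...,1],cv2.INTER_CUBIC)
E
python3 - <<'E'
from h import *
c=(.5415,.0085)
for cam in ["top","scene"]:
    a=rect(cv2.imread(f"pics/{cam}0.png"),cam,c,.044,.1,400); 
    globals()[cam]=a
cv2.imwrite("pics/r0.png",np.hstack([top,scene]))
E
```

```text
(no output)
```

View pics/r0.png

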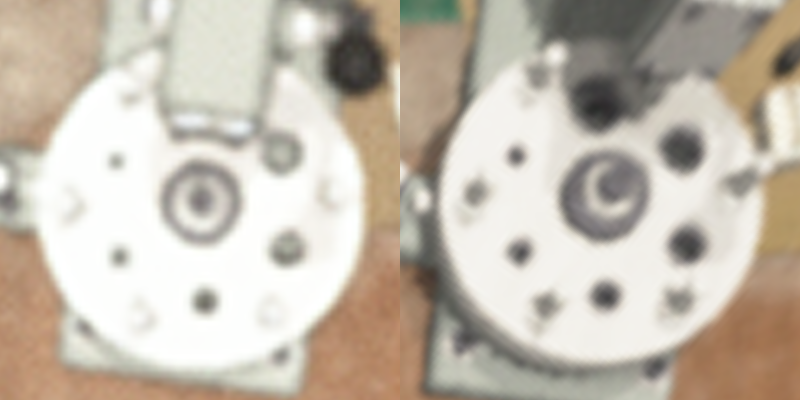

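The rectified view shows the small holes at the left: 6 mm at (516,156) and 9 mm at (518,251). The wanted 16 mm hole is at (687,245), world angle about -117°, which matches the network. The 24 mm hole, at (598,100), is near the punch. Press yaw is about -8° and the plate sits about 10° off a station, so it needs two clicks anticlockwise. I'll straddle the near-left pin at (0.482, 0.038) and carry it round.

>>> arm_command --xyz '[[0.04,0.11,0],[0.08,0.22,0],[0.12,0.34,0],[0.16,0.45,0],[0.19,0.54,0],[0.215,0.603,0],[0.215,0.603,0],[0.215,0.603,0],[0.215,0.603,0],[0.215,0.603,0],[0.215,0.603,0],[0.215,0.603,0],[0.215,0.603,0],[0.215,0.603,0],[0.215,0.603,0],[0.215,0.603,0],[0.215,0.603,0],[0.215,0.603,0]]' --rot '[[0,0,-0.1],[0,0,-0.2],[0,0,-0.3],[0,0,-0.4],[0,0,-0.5],[0,0,-0.58],[0,0,-0.58],[0,0,-0.58],[0,0,-0.58],[0,0,-0.58],[0,0,-0.58],[0,0,-0.58],[0,0,-0.58],[0,0,-0.58],[0,0,-0.58],[0,0,-0.58],[0,0,-0.58],[0,0,-0.58]]' --grip 0.3

```text
time: 2.6
ee_pos: [0.4817, 0.0384, 0.2225]
eef_rot: [0.998, -0.068, -0.0, -0.0]
ft_force: [-0.4, -0.7, 0.4]
width: 0.0261
grip_force: 0.0
```

>>> arm_command --xyz '[[0,0,-0.04],[0,0,-0.08],[0,0,-0.12],[0,0,-0.14],[0,0,-0.155],[0,0,-0.17],[0,0,-0.17]]' --rot '[[0,0,0],[0,0,0],[0,0,0],[0,0,0],[0,0,0],[0,0,0],[0,0,0]]'

```text
time: 3.18
ee_pos: [0.4796, 0.0356, 0.05]
eef_rot: [0.997, -0.071, -0.002, 0.001]
ft_force: [-0.6, 0.6, -0.2]
width: 0.0257
grip_force: 0.0
```

```bash
python3 - <<'E'
from h import *
im=cv2.cvtColor(snap("scene","s1"),cv2.COLOR_RGB2BGR)
for l in ["die_hole","finger_pin","plate_axis"]: print(l,spot(l,"scene"))
cv2.imwrite("pics/c1.png",cv2.resize(im[190:290,210:343],(800,600),interpolation=2))
E
```

```text
die_hole [(0.58, [0.5167, -0.0354, 0.0483]), (0.37, [0.5556, 0.1152, 0.0697])]
finger_pin []
plate_axis [(0.71, [0.5407, 0.0125, 0.0441]), (0.6, [0.4184, 0.2549, -0.0019])]
```

View pics/c1.png

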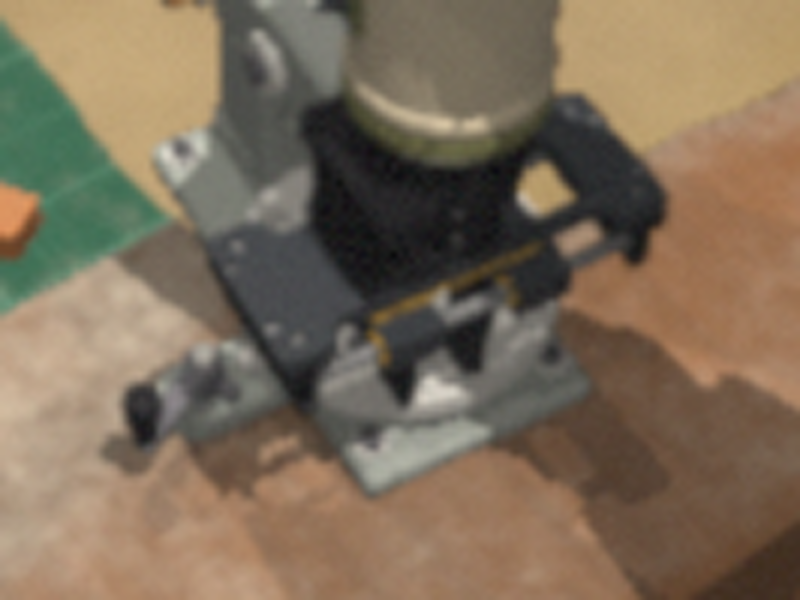

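The fingertips at (400,385) and (470,360) straddle the near-left pin. I'll carry it anticlockwise along the arc.

>>> arm_command --xyz '[[-0.0018,-0.004,0],[-0.0034,-0.008,0],[-0.005,-0.012,0],[-0.006,-0.0167,0],[-0.0067,-0.021,0],[-0.0072,-0.026,0],[-0.0073,-0.0304,0],[-0.0072,-0.035,0],[-0.0067,-0.0395,0],[-0.006,-0.044,0],[-0.0048,-0.0485,0],[-0.0034,-0.053,0],[-0.002,-0.056,0],[-0.0012,-0.0583,0],[-0.0012,-0.0583,0],[-0.0012,-0.0583,0]]' --rot '[[0,0,0],[0,0,0],[0,0,0],[0,0,0],[0,0,0],[0,0,0],[0,0,0],[0,0,0],[0,0,0],[0,0,0],[0,0,0],[0,0,0],[0,0,0],[0,0,0],[0,0,0],[0,0,0]]'

```text
time: 4.72
ee_pos: [0.4806, -0.0207, 0.0526]
eef_rot: [0.998, -0.07, 0.0, 0.0]
ft_force: [-0.8, -0.0, -0.1]
width: 0.0261
grip_force: 0.0
```

>>> arm_command --xyz '[[0,0.003,0],[0,0.003,0.03],[0,0.003,0.06],[-0.08,0.003,0.08],[-0.08,0.003,0.08],[-0.08,0.003,0.08]]' --rot '[[0,0,0],[0,0,0],[0,0,0],[0,0,0],[0,0,0],[0,0,0]]'

```text
time: 5.22
ee_pos: [0.3961, -0.0177, 0.1344]
eef_rot: [0.998, -0.069, 0.001, 0.002]
ft_force: [1.0, -0.8, -0.8]
width: 0.0263
grip_force: 0.0
```

```bash
cat > q.py <<'E'
from h import *
import sys
t=sys.argv[1]
O=np.array([.541,.008])
ims=[]
for c in ["scene","top"]:
    im=cv2.cvtColor(snap(c,c+t),cv2.COLOR_RGB2BGR)
    for l in ["die_hole","finger_pin","lock_knob"]:
        for k,p in spot(l,c,2):
            v=np.array(p[:2])-O; print(c,l,k,p,"ang",np.degrees(np.arctan2(v[1],v[0])).round(1))
    ims.append(rect(im,c,O,.044,.1,400))
cv2.imwrite(f"pics/r{t}.png",np.hstack(ims))
s=r.read_state();print(s["time"],s["ee_pos"],s["ft_force"])
E
python3 q.py 2
```

```text
scene die_hole 0.74 [0.554, -0.0364, 0.046] ang -73.7
scene die_hole 0.21 [0.4184, 0.2557, -0.0046] ang 116.3
scene finger_pin 0.86 [0.5902, -0.0304, 0.0684] ang -38.0
scene finger_pin 0.48 [0.4196, 0.2558, -0.0036] ang 116.1
scene lock_knob 0.66 [0.5342, 0.1574, 0.0727] ang 92.6
scene lock_knob 0.39 [0.7721, -0.1313, 0.0034] ang -31.1
top die_hole 0.77 [0.5582, -0.0381, 0.0444] ang -69.5
top die_hole 0.73 [0.539, 0.0029, 0.0459] ang -111.4
top finger_pin 0.6 [0.5932, -0.0331, 0.0695] ang -38.2
top lock_knob 0.63 [0.5362, 0.1581, 0.0747] ang 91.8
5.6167 [ 0.40081054 -0.01716667  0.13195132] [ 0.63772266  0.10748385 -0.08185363]
```

View pics/r2.png

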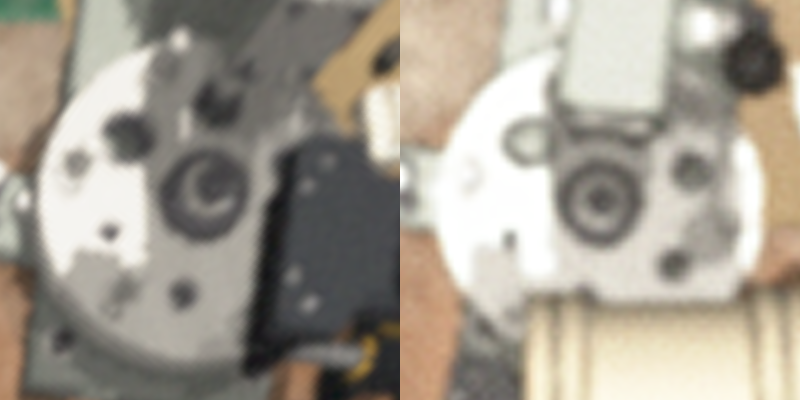

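The plate turned one click. The wanted hole is now at about -69° world, which is -60° in the press frame. I'll repeat the move with the next pin, at (0.489, 0.049).

>>> arm_command --xyz '[[0.03,0.02,0],[0.06,0.045,0],[0.088,0.0656,0],[0.088,0.0656,0],[0.088,0.0656,0],[0.088,0.0656,-0.03],[0.088,0.0656,-0.055],[0.088,0.0656,-0.07],[0.088,0.0656,-0.08],[0.088,0.0656,-0.08]]' --rot '[[0,0,0],[0,0,0],[0,0,0],[0,0,0],[0,0,0],[0,0,0],[0,0,0],[0,0,0],[0,0,0],[0,0,0]]'

```text
time: 6.45
ee_pos: [0.4868, 0.0473, 0.0506]
eef_rot: [0.998, -0.07, -0.002, 0.0]
ft_force: [0.2, -0.1, -0.1]
width: 0.0262
grip_force: 0.0
```

>>> arm_command --xyz '[[-0.0027,-0.0037,0],[-0.0052,-0.0076,0],[-0.0073,-0.0117,0],[-0.0092,-0.0159,0],[-0.0107,-0.02,0],[-0.012,-0.0246,0],[-0.013,-0.029,0],[-0.0136,-0.0337,0],[-0.014,-0.038,0],[-0.014,-0.043,0],[-0.0137,-0.0475,0],[-0.013,-0.052,0],[-0.012,-0.0565,0],[-0.0108,-0.061,0],[-0.0095,-0.065,0],[-0.0078,-0.0685,0],[-0.0078,-0.0685,0],[-0.0078,-0.0655,0]]' --rot '[[0,0,0],[0,0,0],[0,0,0],[0,0,0],[0,0,0],[0,0,0],[0,0,0],[0,0,0],[0,0,0],[0,0,0],[0,0,0],[0,0,0],[0,0,0],[0,0,0],[0,0,0],[0,0,0],[0,0,0],[0,0,0]]'

```text
time: 7.95
ee_pos: [0.4809, -0.0182, 0.0526]
eef_rot: [0.998, -0.07, 0.0, 0.0]
ft_force: [0.2, 0.5, 0.1]
width: 0.0258
grip_force: 0.0
```

>>> arm_command --xyz '[[0,0,0],[0,0,0.03],[0,0,0.06],[-0.06,0,0.08],[-0.08,0.1,0.08],[-0.08,0.1,0.08],[-0.08,0.1,0.08],[-0.08,0.1,0.08]]' --rot '[[0,0,0],[0,0,0],[0,0,0],[0,0,0],[0,0,0],[0,0,0],[0,0,0],[0,0,0]]' --grip 0

```text
time: 8.62
ee_pos: [0.3991, 0.0873, 0.1333]
eef_rot: [0.998, -0.066, 0.001, 0.0]
ft_force: [-1.0, 0.4, -0.3]
width: 0.0005
grip_force: 0.0
```

```bash
python3 q.py 3
```

```text
scene die_hole 0.84 [0.5846, 0.001, 0.0455] ang -9.1
scene finger_pin 0.62 [0.6048, 0.0356, 0.0701] ang 23.4
scene lock_knob 0.64 [0.5391, 0.0069, 0.0038] ang -149.9
scene lock_knob 0.55 [0.5327, 0.1584, 0.0742] ang 93.2
top die_hole 0.69 [0.5883, -0.0005, 0.0444] ang -10.2
top die_hole 0.44 [0.7112, 0.1363, 0.0033] ang 37.0
top finger_pin 0.72 [0.5394, 0.007, -0.0006] ang -148.0
top finger_pin 0.67 [0.6023, 0.0311, 0.0707] ang 20.6
top lock_knob 0.63 [0.5346, 0.1561, 0.0762] ang 92.5
top lock_knob 0.34 [0.5415, 0.0055, -0.0023] ang -78.7
9.0167 [0.40084879 0.08192078 0.13240651] [ 0.01310929 -0.57613292 -0.39225053]
```

View pics/r3.png

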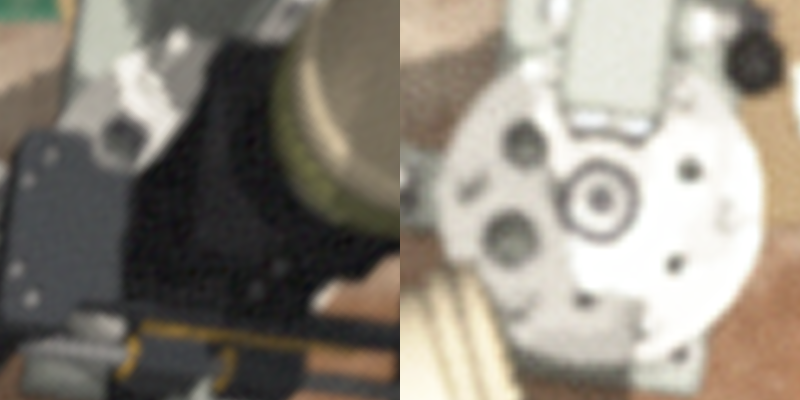

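The plate is at the wanted station: the 24 and 20 mm holes are at the left, the 6 mm at (583,298), and the 16 mm under the punch at -9°. Next is the lock lever, so I'll check wrist room first.

```bash
python3 - <<'E'
from h import *
s=r.read_state();print(np.round(s["joint_positions"],2),s["eef_rot"],s["ee_pos"])
P=np.array([.5565,.112]);c=np.array([.4008,.0829])
for a in [115,125,135,145,155,165,171.5,175]:
    k=P+.052*np.array([np.cos(np.radians(a)),np.sin(np.radians(a))]); print(a,k.round(4),(k-c).round(4), "rot",np.radians(a-171.5).round(2))
E
```

```text
[ 0.48 -0.04 -0.77  2.07 -0.03  1.1  -1.98] [ 9.97531562e-01 -7.02190353e-02 -2.43752787e-04 -1.00483409e-04] [0.40084879 0.08192078 0.13240651]
115 [0.5345 0.1591] [0.1337 0.0762] rot -0.99
125 [0.5267 0.1546] [0.1259 0.0717] rot -0.81
135 [0.5197 0.1488] [0.1189 0.0659] rot -0.64
145 [0.5139 0.1418] [0.1131 0.0589] rot -0.46
155 [0.5094 0.134 ] [0.1086 0.0511] rot -0.29
165 [0.5063 0.1255] [0.1055 0.0426] rot -0.11
171.5 [0.5051 0.1197] [0.1043 0.0368] rot 0.0
175 [0.5047 0.1165] [0.1039 0.0336] rot 0.06
```

>>> arm_command --xyz '[[0.02,0.02,0],[0.05,0.04,0],[0.08,0.06,0],[0.11,0.07,0],[0.1337,0.0762,0],[0.1337,0.0762,0],[0.1337,0.0762,0],[0.1337,0.0762,0],[0.1337,0.0762,0],[0.1337,0.0762,0],[0.1337,0.0762,0],[0.1337,0.0762,0],[0.1337,0.0762,0]]' --rot '[[0,0,-0.12],[0,0,-0.24],[0,0,-0.36],[0,0,-0.48],[0,0,-0.6],[0,0,-0.72],[0,0,-0.84],[0,0,-0.96],[0,0,-0.99],[0,0,-0.99],[0,0,-0.99],[0,0,-0.99],[0,0,-0.99]]' --grip 0.4

```text
time: 10.1
ee_pos: [0.5295, 0.1543, 0.1215]
eef_rot: [0.908, -0.419, -0.024, 0.01]
ft_force: [0.5, -0.0, -1.7]
width: 0.0348
grip_force: 0.0
```

>>> arm_command --xyz '[[0,0,-0.025],[0,0,-0.045],[0,0,-0.06],[0,0,-0.07],[0,0,-0.08],[0,0,-0.08],[0,0,-0.08]]' --rot '[[0,0,0],[0,0,0],[0,0,0],[0,0,0],[0,0,0],[0,0,0],[0,0,0]]'

```text
time: 10.68
ee_pos: [0.5294, 0.1545, 0.0415]
eef_rot: [0.908, -0.418, -0.024, 0.01]
ft_force: [-0.5, 0.6, 0.3]
width: 0.0346
grip_force: 0.0
```

```bash
python3 - <<'E'
from h import *
im=cv2.cvtColor(snap("scene","s4"),cv2.COLOR_RGB2BGR)
for l in ["lock_knob","lock_pivot"]: print(l,spot(l,"scene"))
cv2.imwrite("pics/c4.png",cv2.resize(im[190:290,190:323],(800,600),interpolation=2))
s=r.read_state();print(np.round(s["joint_positions"],2),s["ft_force"],s["ee_pos"])
E
```

```text
lock_knob [(0.62, [0.535, 0.157, 0.0722]), (0.46, [0.5413, 0.0134, 0.0438])]
lock_pivot [(0.7, [0.5583, 0.1095, 0.0728])]
[-0.88  0.44  0.64  1.83 -0.33  1.02 -2.53] [0.04124715 1.05722515 0.09363024] [0.52994902 0.15493743 0.04233173]
```

View pics/c4.png

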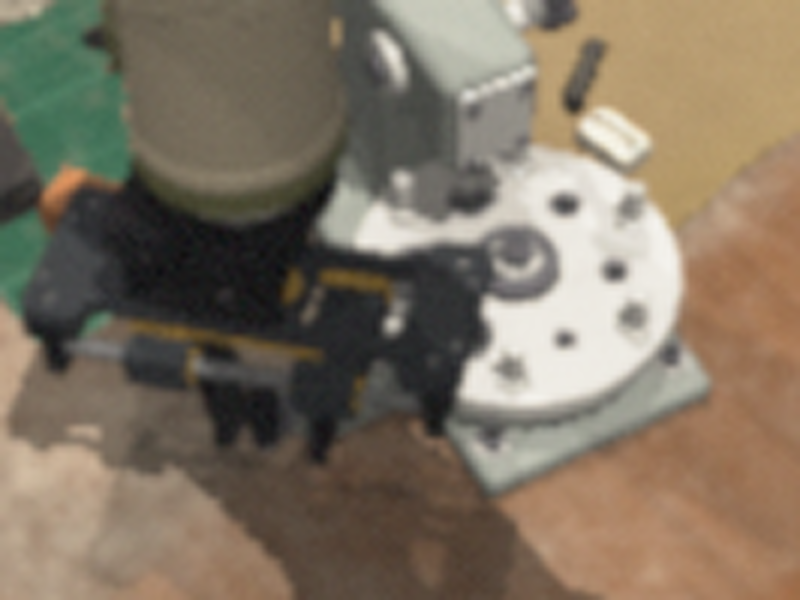

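The fingers at (220,400) and (320,430) straddle the knob at (260,410). The tool is a little tilted because the last joint is near its end, and that eases as it turns back. I'll swing the lever home.

>>> arm_command --xyz '[[-0.004,-0.0022,0.003],[-0.0078,-0.0045,0.003],[-0.0113,-0.0074,0.003],[-0.0148,-0.0103,0.003],[-0.0177,-0.0138,0.003],[-0.0206,-0.0173,0.003],[-0.0229,-0.0212,0.003],[-0.0251,-0.0251,0.003],[-0.0267,-0.0293,0.003],[-0.0282,-0.0336,0.003],[-0.0288,-0.0365,0.003],[-0.0294,-0.0394,0.003],[-0.0297,-0.0424,0.003],[-0.03,-0.0453,0.003],[-0.03,-0.0485,0.003],[-0.0298,-0.0485,0.003],[-0.0298,-0.0485,0.003]]' --rot '[[0,0,0.09],[0,0,0.18],[0,0,0.27],[0,0,0.35],[0,0,0.44],[0,0,0.53],[0,0,0.62],[0,0,0.7],[0,0,0.79],[0,0,0.88],[0,0,0.94],[0,0,0.99],[0,0,0.99],[0,0,0.99],[0,0,0.99],[0,0,0.99],[0,0,0.99]]'

```text
time: 12.25
ee_pos: [0.4993, 0.1083, 0.0448]
eef_rot: [0.998, 0.064, -0.016, 0.019]
ft_force: [-3.1, 7.7, 2.8]
width: 0.0349
grip_force: 3.7
```

```bash
python3 - <<'E'
from h import *
P=np.array([.5565,.112])
for c in ["scene","top"]:
    snap(c,c+"5")
    for l in ["lock_knob","die_hole"]: print(c,l,spot(l,c))
s=r.read_state();print(s["time"],np.round(s["joint_positions"],2),s["ft_force"],s["ee_pos"],s["eef_rot"])
E
```

```text
scene lock_knob []
scene die_hole [(0.82, [0.5835, 0.0028, 0.045]), (0.53, [0.5423, 0.0054, 0.0022])]
top lock_knob []
top die_hole [(0.87, [0.588, -0.0016, 0.0455]), (0.55, [0.5938, -0.1084, 0.0016])]
12.55 [-0.76  0.31  0.5   1.94 -0.14  0.97 -1.63] [-3.19801986  6.78842679  3.23184511] [0.49934823 0.10828458 0.04480621] [ 0.99763298  0.06409842 -0.01640484  0.0187275 ]
```

The last call was measured from the reached pose, but the lever was still driven against its stop, with about 8 N on the pad. I'll ease off, lift and look.

>>> arm_command --xyz '[[0,-0.003,0.002],[0,-0.003,0.002],[0,0.004,0.002],[0,0.006,0.002],[0,0.006,0.03],[0,0.006,0.06],[-0.04,0.006,0.09],[-0.08,-0.03,0.11],[-0.09,-0.06,0.12],[-0.09,-0.09,0.13],[-0.09,-0.09,0.13],[-0.09,-0.09,0.13]]' --rot '[[0,0,0],[0,0,0],[0,0,0],[0,0,0],[0,0,0],[0,0,0],[0,0,0],[0,0,0],[0,0,0],[0,0,0],[0,0,0],[0,0,0]]'

```text
time: 13.55
ee_pos: [0.4098, 0.0145, 0.1755]
eef_rot: [0.998, 0.062, -0.015, 0.019]
ft_force: [-0.5, 1.3, 0.7]
width: 0.0348
grip_force: 0.0
```

```bash
python3 - <<'E'
from h import *
ims=[]
for c in ["scene","top"]:
    im=cv2.cvtColor(snap(c,c+"6"),cv2.COLOR_RGB2BGR)
    for l in ["lock_knob","lock_pivot","die_hole","press_ball","press_pivot"]: print(c,l,spot(l,c,1))
    ims.append(rect(im,c,(.541,.06),.06,.13,400))
cv2.imwrite("pics/r6.png",np.hstack(ims))
s=r.read_state();print(s["time"],np.round(s["joint_positions"],2),s["ft_force"],s["ee_pos"],s["eef_rot"])
E
```

```text
scene lock_knob [(0.55, [0.5027, 0.1212, 0.0762])]
scene lock_pivot [(0.93, [0.5554, 0.1132, 0.0667])]
scene die_hole [(0.7, [0.5859, -0.0004, 0.0457])]
scene press_ball []
scene press_pivot [(0.71, [0.6135, -0.0621, 0.1295])]
top lock_knob [(0.51, [0.5078, 0.117, 0.0715])]
top lock_pivot [(0.92, [0.5524, 0.1137, 0.0714])]
top die_hole [(0.94, [0.5908, -0.0018, 0.0432])]
top press_ball [(0.51, [0.5735, -0.06, 0.2385])]
top press_pivot [(0.76, [0.6093, -0.0638, 0.1233])]
14.15 [-0.78 -0.14  0.57  2.05  0.11  1.25 -1.7 ] [-0.3082896   0.03927548  0.57011553] [0.4094008  0.01650029 0.1742761 ] [ 0.99759288  0.06426969 -0.01667037  0.0199986 ]
```

View pics/r6.png

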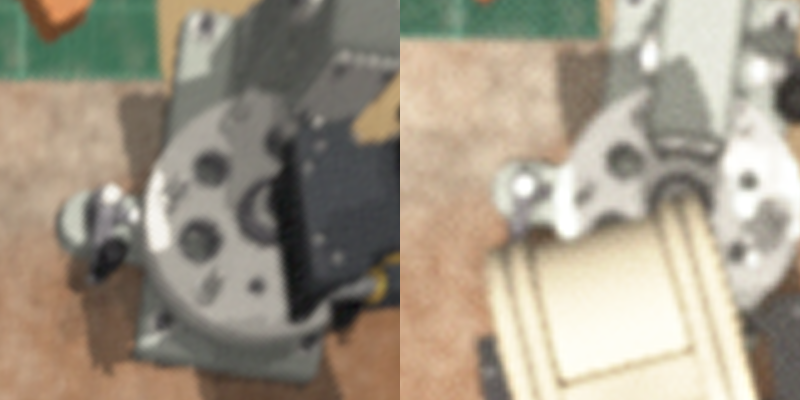

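The lock knob now lies straight before its pivot: network mean (0.505, 0.119), about 172°, with home at 171.5°. Next is the press lever. I'll take the ball lightly between the pads along the shaft direction and carry it down its arc.

```bash
python3 - <<'E'
from h import *
from scipy.spatial.transform import Rotation as R
s=r.read_state();q=R.from_quat(s["eef_rot"])
a=np.radians(-8.5)/2; t=R.from_quat([np.cos(a),np.sin(a),0,0])
print("rot",(t*q.inv()).as_rotvec().round(3), np.array([.574,-.059,.22])-s["ee_pos"])
d=np.array([-.989,.148]);b0=None
for e in range(72,2,-5):
    e_=np.radians(e); p=np.r_[.115*np.cos(e_)*d,.115*np.sin(e_)]
    if b0 is None:b0=p
    print(e,(p-b0).round(4).tolist())
E
```

```text
rot [ 0.038 -0.036 -0.277] [ 0.1645992  -0.07550029  0.0457239 ]
72 [0.0, 0.0, 0.0]
67 [-0.0093, 0.0014, -0.0035]
62 [-0.0182, 0.0027, -0.0078]
57 [-0.0268, 0.004, -0.0129]
52 [-0.0349, 0.0052, -0.0188]
47 [-0.0424, 0.0063, -0.0253]
42 [-0.0494, 0.0074, -0.0324]
37 [-0.0557, 0.0083, -0.0402]
32 [-0.0613, 0.0092, -0.0484]
27 [-0.0662, 0.0099, -0.0572]
22 [-0.0703, 0.0105, -0.0663]
17 [-0.0736, 0.011, -0.0757]
12 [-0.0761, 0.0114, -0.0855]
7 [-0.0777, 0.0116, -0.0954]
```

>>> arm_command --xyz '[[0,-0.02,0.025],[0,-0.05,0.0457],[0.02,-0.0755,0.0457],[0.04,-0.0755,0.0457],[0.06,-0.0755,0.0457],[0.09,-0.0755,0.0457],[0.115,-0.0755,0.0457],[0.135,-0.0755,0.0457],[0.15,-0.0755,0.0457],[0.1646,-0.0755,0.0457],[0.1646,-0.0755,0.0457],[0.1646,-0.0755,0.0457]]' --rot '[[0.013,-0.012,-0.09],[0.026,-0.024,-0.18],[0.038,-0.036,-0.277],[0.038,-0.036,-0.277],[0.038,-0.036,-0.277],[0.038,-0.036,-0.277],[0.038,-0.036,-0.277],[0.038,-0.036,-0.277],[0.038,-0.036,-0.277],[0.038,-0.036,-0.277],[0.038,-0.036,-0.277],[0.038,-0.036,-0.277]]' --grip 0.7

```text
time: 15.15
ee_pos: [0.5739, -0.0593, 0.2196]
eef_rot: [0.997, -0.074, -0.0, 0.0]
ft_force: [0.2, -0.4, -0.6]
width: 0.0608
grip_force: 0.0
```

>>> arm_command --xyz '[[0,0,0],[0,0,0],[0,0,0],[0,0,0],[0,0,0],[0,0,0]]' --rot '[[0,0,0],[0,0,0],[0,0,0],[0,0,0],[0,0,0],[0,0,0]]' --grip 0 --squeeze 15

```text
time: 15.65
ee_pos: [0.5739, -0.0592, 0.2203]
eef_rot: [0.997, -0.074, 0.0, -0.0]
ft_force: [-0.9, -7.6, 0.8]
width: 0.0291
grip_force: 15.4
```

The ball is held at 29 mm width. The y force suggests a shift of about -3 mm. Stroke down.

>>> arm_command --xyz '[[-0.0046,-0.001,-0.0018],[-0.0093,-0.0006,-0.0035],[-0.0182,0,-0.0078],[-0.0268,0.001,-0.0129],[-0.0349,0.0022,-0.0188],[-0.0424,0.0033,-0.0253],[-0.0494,0.0044,-0.0324],[-0.0557,0.0053,-0.0402],[-0.0613,0.0062,-0.0484],[-0.0662,0.0069,-0.0572],[-0.0703,0.0075,-0.0663],[-0.0736,0.008,-0.0757],[-0.0761,0.0084,-0.0855],[-0.077,0.0086,-0.092],[-0.0777,0.0086,-0.0954],[-0.0777,0.0086,-0.0975],[-0.0777,0.0086,-0.0975],[-0.0777,0.0086,-0.0975]]' --rot '[[0,0,0],[0,0,0],[0,0,0],[0,0,0],[0,0,0],[0,0,0],[0,0,0],[0,0,0],[0,0,0],[0,0,0],[0,0,0],[0,0,0],[0,0,0],[0,0,0],[0,0,0],[0,0,0],[0,0,0],[0,0,0]]'

```text
time: 17.15
ee_pos: [0.4965, -0.0486, 0.1232]
eef_rot: [0.997, -0.073, 0.0, -0.002]
ft_force: [-2.7, 5.7, 7.8]
width: 0.0281
grip_force: 14.7
```

```bash
python3 - <<'E'
from h import *
ims=[]
for c in ["scene","top"]:
    im=cv2.cvtColor(snap(c,c+"7"),cv2.COLOR_RGB2BGR)
    for l in ["lock_knob","die_hole","press_ball","punch_tip"]: print(c,l,spot(l,c,1))
    ims.append(im)
cv2.imwrite("pics/c7.png",cv2.resize(ims[0][165:285,215:375],(800,600),interpolation=2))
s=r.read_state();print(s["time"],s["width"],s["ft_force"],s["ee_pos"],s["eef_rot"])
E
```

```text
scene lock_knob [(0.63, [0.5024, 0.118, 0.0716])]
scene die_hole [(0.79, [0.5875, 0.0028, 0.0454])]
scene press_ball [(0.52, [0.5383, 0.0164, 0.0448])]
scene punch_tip [(0.71, [0.6038, 0.0386, 0.0673])]
top lock_knob [(0.69, [0.5027, 0.1171, 0.0719])]
top die_hole [(0.85, [0.5861, 0.0021, 0.0442])]
top press_ball []
top punch_tip []
17.65 0.028135026408311798 [-1.98391204  5.80442697  8.61480037] [ 0.49650215 -0.0486377   0.12321356] [ 9.97296977e-01 -7.34555676e-02  3.27635436e-04 -1.70648524e-03]
```

View pics/c7.png

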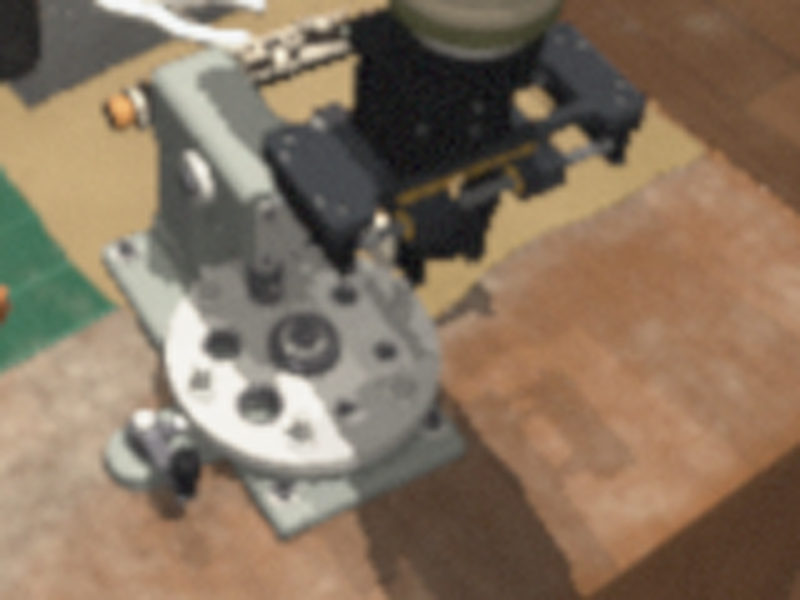

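The punch at (265,285) has passed down into the plate. The ball slipped slightly in the pads, so I'll push a little further to be sure of the stop.

>>> arm_command --xyz '[[0,0,-0.003],[0,0,-0.006],[0,0,-0.006],[0,0,-0.006]]' --rot '[[0,0,0],[0,0,0],[0,0,0],[0,0,0]]'

```text
time: 17.98
ee_pos: [0.4976, -0.0487, 0.1179]
eef_rot: [0.997, -0.073, 0.001, -0.002]
ft_force: [0.1, 6.4, 12.3]
width: 0.0278
grip_force: 14.1
```

The force rose to 12 N, well above the 5 N spring, and the commanded travel is beyond the stop, so the lever is on its stop. I'll bring it back up along the arc and release near the top.

>>> arm_command --xyz '[[0,0,0.004],[0.0016,0,0.01],[0.0041,-0.0004,0.02],[0.0074,-0.001,0.029],[0.0115,-0.0017,0.038],[0.0164,-0.0024,0.047],[0.022,-0.003,0.055],[0.0283,-0.004,0.063],[0.0353,-0.005,0.07],[0.0428,-0.006,0.0767],[0.0509,-0.007,0.0826],[0.0595,-0.008,0.0877],[0.0684,-0.009,0.092],[0.0684,-0.009,0.092],[0.0684,-0.009,0.092]]' --rot '[[0,0,0],[0,0,0],[0,0,0],[0,0,0],[0,0,0],[0,0,0],[0,0,0],[0,0,0],[0,0,0],[0,0,0],[0,0,0],[0,0,0],[0,0,0],[0,0,0],[0,0,0]]'

```text
time: 19.23
ee_pos: [0.5653, -0.0582, 0.2086]
eef_rot: [0.997, -0.074, 0.0, -0.001]
ft_force: [3.3, 4.3, -0.1]
width: 0.0273
grip_force: 15.1
```

>>> arm_command --xyz '[[0,0,0],[0,0,0],[0,0,0],[0,0,0],[0,0,0],[0,0,0]]' --rot '[[0,0,0],[0,0,0],[0,0,0],[0,0,0],[0,0,0],[0,0,0]]' --grip 0.7

```text
time: 19.73
ee_pos: [0.5646, -0.0597, 0.2086]
eef_rot: [0.997, -0.074, 0.0, -0.0]
ft_force: [-0.2, 0.3, -1.0]
width: 0.0573
grip_force: 0.0
```

>>> arm_command --xyz '[[-0.02,0.003,0.005],[-0.05,0.007,0.01],[-0.09,0.013,0.01],[-0.13,0.019,0.01],[-0.14,-0.1,0.01],[-0.15,-0.2,0.01],[-0.15,-0.22,0.01],[-0.15,-0.22,0.01],[-0.15,-0.22,0.01],[-0.15,-0.22,0.01],[-0.15,-0.22,0.01]]' --rot '[[0,0,0],[0,0,0],[0,0,0],[0,0,0],[0,0,0],[0,0,0],[0,0,0],[0,0,0],[0,0,0],[0,0,0],[0,0,0]]'

```text
time: 20.65
ee_pos: [0.4128, -0.2857, 0.2191]
eef_rot: [0.997, -0.078, 0.0, 0.001]
ft_force: [0.7, 0.1, 0.0]
width: 0.0612
grip_force: 0.0
```

```bash
python3 - <<'E'
from h import *
ims=[]
for c in ["scene","top"]:
    im=cv2.cvtColor(snap(c,c+"8"),cv2.COLOR_RGB2BGR)
    for l in ["lock_knob","lock_pivot","die_hole","finger_pin","press_ball","punch_tip"]: print(c,l,spot(l,c,1))
    ims.append(im)
cv2.imwrite("pics/c8.png",cv2.resize(ims[0][165:285,215:375],(800,600),interpolation=2))
s=r.read_state();print(s["time"],s["width"],s["ft_force"],s["ee_pos"],s["eef_rot"])
E
```

```text
scene lock_knob [(0.43, [0.504, 0.1213, 0.0736])]
scene lock_pivot [(0.7, [0.5581, 0.1136, 0.071])]
scene die_hole [(0.82, [0.5863, 0.0023, 0.0478])]
scene finger_pin [(0.98, [0.6039, 0.0372, 0.07])]
scene press_ball []
scene punch_tip [(0.56, [0.5871, 0.0034, 0.0566])]
top lock_knob [(0.55, [0.5053, 0.1164, 0.0709])]
top lock_pivot [(0.57, [0.5534, 0.1136, 0.0715])]
top die_hole [(0.73, [0.5877, 0.0031, 0.0443])]
top finger_pin [(0.69, [0.6039, 0.0344, 0.071])]
top press_ball [(0.65, [0.572, -0.0618, 0.2389])]
top punch_tip []
21.35 0.06138035191171841 [-0.09338119  0.21423168 -0.06706563] [ 0.41477307 -0.27930747  0.21862966] [ 9.97252169e-01 -7.40801676e-02  1.09509213e-04 -4.77112481e-04]
```

View pics/c8.png

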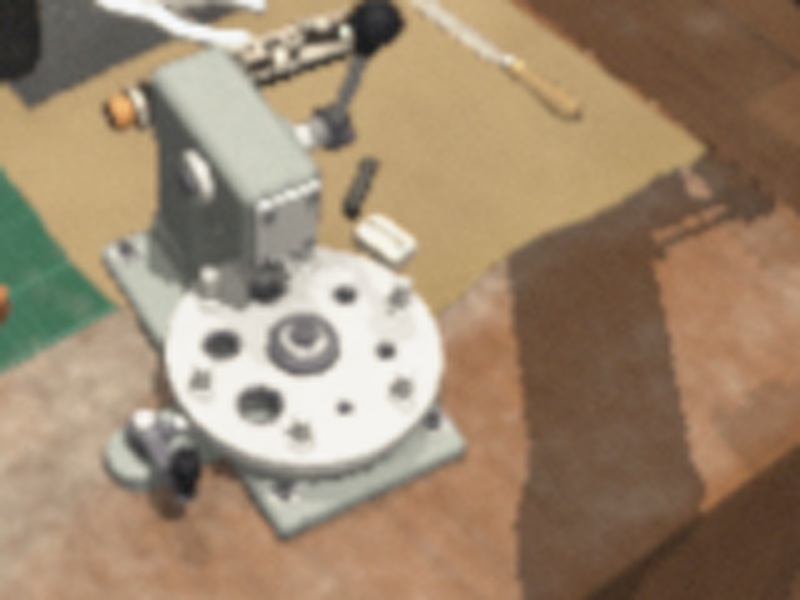

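The lever is back up, with the ball at (375,25). The 16 mm hole is under the punch, the lock is home, and the bystanders are undisturbed. Handing in.

```bash
python3 -c "
from bench import r
print(r.close_job())"
```

```text
the job is handed in; nothing more can be done
None
```

The press is set and handed in: the 16 mm hole is under the punch, the lock lever is home, and the dry stroke ran down to its stop and back up with the bystanders undisturbed. The "fully home" and "at its stop" readings come from contact force and camera positions, because neither joint angle could be read directly.

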